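# Set a mould box square in the casting jig

### The arm

A 6-joint arm with a two-finger parallel gripper is mounted at the origin on the work surface. World frame = base frame: x ahead of the robot, y to its left, z up, the work surface at z = 0. Lengths are in mm, angles in rad, forces in N, time in s.
With the tool pointing down it reaches from about 350 to 775 mm from the base axis. Payload 7.3 kg.
Tool frame: the origin (TCP) lies at the very end of the fingers, on their centre line; the grasp point (between the pads) lies bot.grip_point_offset behind it (bot.grip_point_offset is the distance from the TCP to the grasp point, in mm); z points along the fingers, y is the line along which they close (so a half turn about z gives the same grasp; the last joint's range is limited). The gripper opens to 92 mm and grips with 3 to 60 N. Pads are 19 mm wide; open, the fingers measure 130 mm over their backs; the gripper's body (75 mm by 190 mm) begins 47 mm behind the grasp point.
Start: joints at [1.19, 0.342, 1.524, -0, 1.275, -0.146], TCP at [122.124, 510.618, 226.741] pointing down, gripper open.
Joint ranges: [-2.53, 2.53], [-0.77, 2.02], [0.04, 2.7], [-1, 4.14], [0.28, 2.66], [-3.11, 3.11]. Speed limits (rad/s): [2.57, 2.57, 3.14, 3.14, 3.14, 3.14].

### API

Orientations are given as [roll, pitch, yaw] about the fixed x, y, z axes, in that order (R = Rz(yaw) Ry(pitch) Rx(roll)).
In Python, from plant import bot gives the robot as it stands. The module is installed in compiled form; this text tells all that it offers.
- The arm moves only by the tool carry_out, never from a script. Its argument "plan" is a list of rows, each an object of numbers: "tx", "ty", "tz": the shift along the world's x, y, z in mm; "rx", "ry", "rz": the turn, a rotation vector about the world's x, y, z in rad. A call has 1 to 12 rows; each row shifts and turns the commanded pose from where the row before left it; what a row does not reach is not made up. A row lasts 1/10 s, in which the tool goes at most 50 mm and 8.59 degrees, less where a joint would pass 70% of its speed; a pose out of reach is approached as far as the arm can. A call with a gripper value outside its range is refused whole. "gripper" is the closure, from 0 (fully open) to 1 (shut), set as the call begins (left out, the last holds). The fingers move at their own pace and stop on an object; the grip force is fixed at half the most. Time passes only in rows, so rows that do not move let the fingers close. It gives the time, the measured TCP pose, the force, the opening and the grip force at its end, in the units of the state.
- bot.get_obs(): the state, without advancing time (a new reading comes with each control period).
- bot.capture(name): name is "scene" or "top" or "wrist"; returns the picture (400x640x3 uint8, red, green, blue); there is no depth.
- bot.camera_model(name): a dict with "camera_matrix" (3x3 intrinsics, pixels), "dist" ([k1, k2, p1, p2, k3] as OpenCV has them; the pictures are not rectified), "R" (3x3) and "t" (3): a world point X has camera coordinates R X + t. Camera axes: x right, y down, z forward; pixel columns grow to the right and rows downward; lengths in mm; the calibration is good to about 2 mm. A picture is of the moment at which its call begins: read the wrist's pose just before it. camera_model takes no time and is no camera call; for the wrist camera it gives the pose at the moment of the call.
- bot.close_job(): hands the job in; it is judged then, once.
The state is a dict: "time": time; "joint_positions": joint angles; "dq": joint speeds; "tau": joint torques, N m; "tool_pos": TCP position; "tcp_rot": TCP orientation; "contact_force": force on the tool from outside, world axes, zero at the start; "moment": the same for the moment, N m; "grip_width": finger opening in mm; "finger_force": force on a finger pad.
Only numpy, scipy, OpenCV 4.12 (cv2) and the standard library are available. Lean on these libraries where they do the work, as an engineer would, in place of code of your own. Each camera call takes 0.05 s, during which the arm holds its last target. There are 200 camera calls.

### The job

Push the plywood mould box with the red filling along the bench until it sits flush against both aluminium fences, right in the corner of the jig, and push the yellow stop along its fence up against the free side of the box so that the box is trapped. Do it all by pushing with the fingers: the box stays flat on the bench and is never picked up or tipped. Leave the bowls, dish, beaker, jar, spoon and brush where they are.

Things in the scene. Friction and masses are not known exactly. Their poses are not given: they have to be found in the camera images.
- jig: Fixed L of two aluminium bars, 30 mm high, 12 thick; place and yaw vary. Origin: inner corner of the fences, at bench level; x points away from the robot, z up. Inner face of the back fence: plane x = 0, from y = +12 to -285 mm; of the side fence: plane y = 0, from x = 0 to -150 mm. The box goes at x < 0, y < 0. Screwed feet 4 mm high stand outside, up to 42 mm from the inner faces.
- jig_seat (a point): Where the box's centre must come: in the jig's frame x = -45, y = -60 mm, 22.5 mm above the bench, axes as the jig's. The box's 120 mm side then lies along the back fence, its 90 mm side along the side fence.
- mould_center (a point): Centre (22.5 mm above the bench) of the loose mould box: plywood frame 90 (its x) by 120 (its y) by 45 mm high, red filling with two dark rings, 0.4 to 0.85 kg. Axes along its sides, z up. It starts flat on the bench on the robot's side of the back fence, some centimetres off both fences, its x axis within 0.3 rad of the jig's.
- stop (a joint): Position in m of the yellow stop along the back fence, growing towards the side fence (jig's +y); travel 0 to 0.13, starts at 0 to 0.02. It rides astride the fence with about 2 N of friction and stays where it is left. Its working face lies at y = -240 mm + joint value in the jig's frame, so it meets a seated box at 0.12.
- stop_face (a point): Centre of the stop's working face (facing the jig's +y), at x = -22 mm in the jig's frame, 29 mm above the bench; axes as the jig's. The stop stands out 42 mm in front of the fence, its top is 55 mm above the bench; its outer end, where it is pushed, lies 30 mm from this point in the jig's -y.
- blue_bowl: Blue plastic mixing bowl, rim radius 62 mm, 85 mm high, to the left; origin under its centre. Leave alone.
- beige_bowl: Beige plastic mixing bowl, same size, to the left; origin under its centre. Leave alone.
- dish: Low yellow round dish, rim radius 36 mm, 22 mm high, near the jig; origin under its centre. Leave alone.
- beaker: Small clear beaker, radius 22 mm, 55 mm high, near the jig; origin under its centre. Leave alone.
- jar: Amber jar with a white cap, radius 30 mm, 85 mm high, behind the back fence; origin under its centre. Leave alone.
- spoon: Measuring spoon with a black handle lying to the right, about 0.2 m long. Leave alone.
- brush: Brush lying to the right, about 0.2 m long. Leave alone.
Things that resemble listed ones, but are neither listed nor needed, are in the scene too. What is shaped like the part that bears mould_center but purple is not meant.

How it is judged (in metres and radians):
At the end, for the whole second after the job is handed in: The box lies flat in the corner, its centre within 3 mm of the seated place in each direction and turned less than 0.03 rad from the jig; the stop is at 0.116 or more, so against the box's free side within about 4 mm (x of mould_center in the frame of jig between -0.048 and -0.042 m and y of mould_center in the frame of jig between -0.063 and -0.057 m and angle between the x axis of mould_center and the x axis of jig, either way round below 0.03 rad and height (world z) of mould_center below 0.026 m and value of joint stop above 0.116 m); the robot touches nothing.
It fails at once if the mould box is lifted off the bench (height (world z) of mould_center above 0.0325 m).
It fails at once if the mould box is tipped (angle between mould_center's own z axis and vertical above 0.15 rad).
It fails at once if a bowl, dish, beaker, jar, spoon or brush is disturbed (moved more than 20 mm) (distance of any of blue_bowl, beige_bowl, dish, beaker, jar, spoon, brush from where it was at the start of the episode above 0.02 m).
It also fails if it takes over 72 s, if anything falls off the work surface, if the arm or the gripper's body presses on something with over 40 N, if the wrist force passes 120 N, or if a joint passes its speed limit or range.

## Working session

There is one attempt and no reset: what is moved stays moved. The work goes in short steps, Python scripts to look and compute and a tool call to move; the robot and the scene stay as the last step left them, time stands still between calls to the robot, and variables do not carry over. Pictures are saved under pics/ and viewed, at most 10 in all, crops included, and the job is handed in when it is done.

Besides the shell and the picture viewer there is one more tool, called by a JSON object that holds its "api" and its "payload", one argument or row to a line. carry_out: Moves the arm, as the interface text tells. Its arguments: {"type":"object","properties":{"plan":{"type":"array"},"gripper":{"type":"number"}},"required":["plan"]}

```bash
mkdir -p pics; cat > h.py <<'E'
import numpy as np, cv2
from plant import bot
def px2w(name,pts,z,cm=None):
    c=cm or bot.camera_model(name); K=np.array(c["camera_matrix"]);d=np.array(c["dist"],float);R=np.array(c["R"]);t=np.array(c["t"]).ravel()
    u=cv2.undistortPoints(np.array(pts,float).reshape(-1,1,2),K,d).reshape(-1,2)
    o=-R.T@t; r=np.c_[u,np.ones(len(u))]@R
    zz=np.broadcast_to(z,len(u)); return o+r*((zz-o[2])/r[:,2])[:,None]
def snap(name,f):
    im=bot.capture(name); cv2.imwrite("pics/"+f,im[:,:,::-1]); return im
E
python3 - <<'E'
from h import *
a=snap("top","top0.png");b=snap("scene","scene0.png")
print(bot.get_obs())
c=bot.camera_model("top");print(c["camera_matrix"],c["R"],c["t"])
E
```

```text
{'time': 0.1, 'joint_positions': array([ 1.18998873e+00,  3.42621910e-01,  1.52491043e+00, -1.17474766e-05,
        1.27544396e+00, -1.46003518e-01]), 'dq': array([-0.00046061,  0.00018602, -0.00085954,  0.00122844, -0.00057579,
       -0.00153557]), 'tau': array([ 2.05555436e-03, -4.31999123e+01, -2.44698268e+01,  7.20505044e-02,
        5.24797000e-02, -4.07951450e-05]), 'tool_pos': array([121.98617544, 510.24813094, 226.13450079]), 'tcp_rot': array([-3.14022209e+00, -1.90186563e-04,  2.90679187e+00]), 'contact_force': array([ 0.11924276, -0.12405082,  0.60728143]), 'moment': array([-0.03081471,  0.02366407, -0.04402182]), 'finger_force': 0.0, 'grip_width': 91.5792007312794}
[[469.18343984   0.         316.58463428]
 [  0.         469.18343984 199.42436833]
 [  0.           0.           1.        ]] [[-0.02595564 -0.99964889  0.00532851]
 [-0.99511985  0.0253297  -0.09536716]
 [ 0.09519871 -0.00777782 -0.9954279 ]] [  34.48033034  545.32756346 1221.36592936]
```

View pics/top0.png

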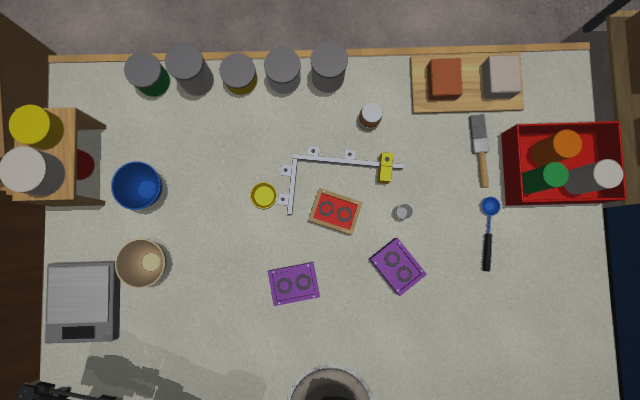

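View pics/scene0.png

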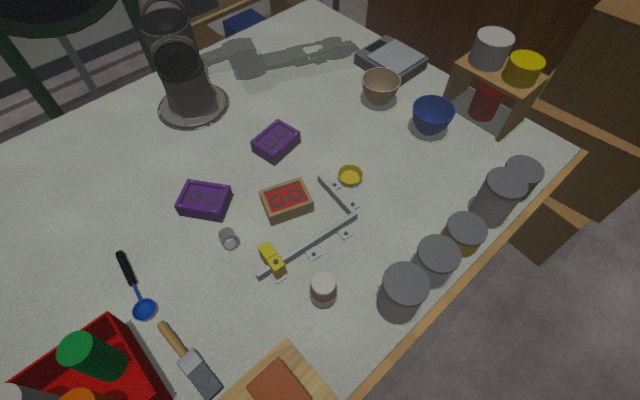

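The top view shows the red-filled box at (335,212), with purple look-alikes at (294,284) and (397,266). The box at (335,212) fits because only it has a red filling and a plywood rim. The jig corner is near (297,158), the stop at (386,167), the dish at (263,195), the beaker at (402,212) and the jar at (371,115). I'll confirm this in one enlarged crop.

```bash
python3 - <<'E'
import cv2
im=cv2.imread("pics/top0.png")[140:240,270:410]
cv2.imwrite("pics/crop0.png",cv2.resize(im,(798,570),interpolation=cv2.INTER_CUBIC))
E
```

```text
(no output)
```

View pics/crop0.png

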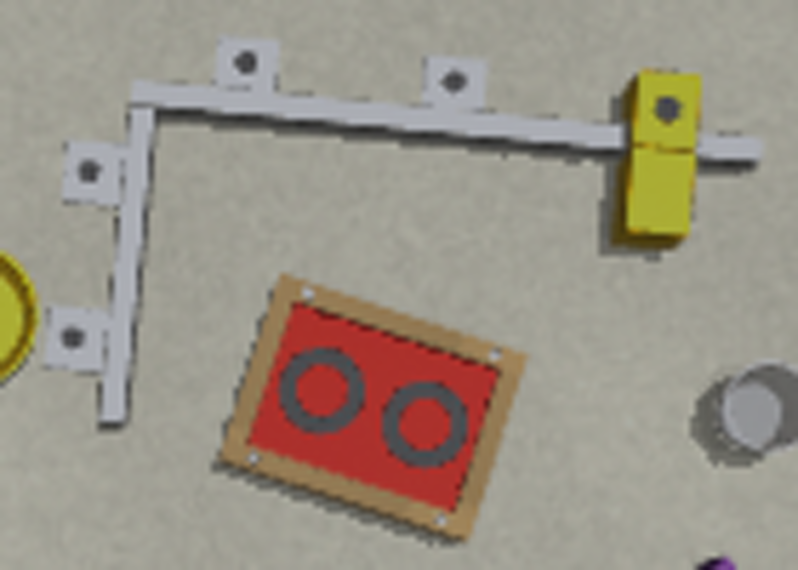

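The crop confirms it: plywood rim with red filling, top corners at (281,275), (526,354), (467,542) and (222,462) in the crop. The fences' inner edges meet at (155,107), and the stop's top spans (626–702, 70–235).

```bash
python3 - <<'E'
from h import *
np.set_printoptions(precision=1,suppress=True)
f=lambda p:np.array(p,float)/5.7+[270,140]-0.4
J=px2w("top",f([(155,107),(760,160),(124,422),(400,130)]),30)
print("jig",J, "len",np.linalg.norm(J[1]-J[0]),np.linalg.norm(J[2]-J[0]))
y=J[0]-J[1]; yb=np.arctan2(-y[0],y[1]); x=J[0]-J[2]; ys=np.arctan2(x[1],x[0]); print("yaws",yb,ys)
B=px2w("top",f([(281,275),(526,354),(467,542),(222,462)]),45)
print("box",B,B.mean(0),[np.linalg.norm(B[i]-B[i-1]) for i in range(4)])
v=B[0]-B[1]+B[3]-B[2];print("boxyaw",np.arctan2(-v[0],v[1]))
S=px2w("top",f([(637,70),(626,232),(702,75),(688,235)]),55)
th=(yb*2+ys)/3; R=np.array([[np.cos(th),-np.sin(th)],[np.sin(th),np.cos(th)]])
print("th",th);print("stop injig",(S[:,:2]-J[0,:2])@R); print("box in jig",(B.mean(0)[:2]-J[0,:2])@R)
print("seat",J[0,:2]+R@[-45,-60])
O=px2w("top",[(263,195),(402,212),(371,115),(397,266),(294,284)],[15,40,80,45,45]);print(O, (O[:,:2]-J[0,:2])@R)
E
```

```text
jig [[ 657.1   70.5   30. ]
 [ 624.9 -212.    30. ]
 [ 509.7   88.1   30. ]
 [ 643.3  -44.    30. ]] len 284.2975311895463 148.51068041557718
yaws -0.11373190971771428 -0.1188382937806151
box [[574.6  13.7  45. ]
 [535.2 -97.8  45. ]
 [449.8 -67.8  45. ]
 [489.2  43.   45. ]] [512.2 -27.2  45. ] [np.float64(90.25100733922005), np.float64(118.24842768787472), np.float64(90.45314316357077), np.float64(117.57818617757462)]
boxyaw -0.3402893742683906
th -0.11543403773868122
stop injig [[  32.6 -220.5]
 [ -42.8 -221.3]
 [  33.  -250.5]
 [ -41.6 -249.6]]
box in jig [-132.7 -113.7]
seat [605.5  16.1]
[[ 562.7  163.7   15. ]
 [ 505.9 -202.5   40. ]
 [ 756.6 -125.5   80. ]
 [ 366.3 -182.5   45. ]
 [ 327.4   84.3   45. ]] [[-104.6   81.8]
 [-118.8 -288.6]
 [ 121.4 -183.2]
 [-259.7 -284.8]
 [-329.2  -24.2]]
```

{"api": "carry_out", "payload": {
  "plan": [
    {"tx": 45,"ty": -15},
    {"tx": 45,"ty": -15},
    {"tx": 45,"ty": -15},
    {"tx": 16,"ty": -44},
    {"tx": 16,"ty": -44},
    {"tx": 16,"ty": -44},
    {"tx": 16,"ty": -44},
    {"tx": 16,"ty": -44,"rz": 0.04},
    {"tx": 16,"ty": -44,"rz": 0.04},
    {"tx": 16,"ty": -44,"rz": 0.04},
    {"tx": 16,"ty": -44},
    {"tx": 16,"ty": -44}
  ],
  "gripper": 0.35
}}

```text
invalid input at $.plan[0]: expected keys tx, ty, tz, rx, ry, rz
```

```bash
cat > s.py <<'E'
from h import *
np.set_printoptions(precision=3,suppress=True)
o=bot.get_obs(); th=-0.1154; R=np.array([[np.cos(th),-np.sin(th)],[np.sin(th),np.cos(th)]])
print(o["time"],o["tool_pos"],o["tcp_rot"],"F",o["contact_force"],"w",o["grip_width"],"q",o["joint_positions"],"jig",(o["tool_pos"][:2]-[657.1,70.5])@R, "Fjig",o["contact_force"][:2]@R)
E
python3 s.py; python3 -c "
from plant import bot;print(bot.grip_point_offset)"
```

```text
0.1 [121.986 510.248 226.135] [-3.14  -0.     2.907] F [ 0.119 -0.124  0.607] w 91.5792007312794 q [ 1.19   0.343  1.525 -0.     1.275 -0.146] jig [-582.189  375.208] Fjig [ 0.133 -0.109]
18.8
```

{"api": "carry_out", "payload": {
  "plan": [
    {"tx": 45,"ty": -15,"tz": 0,"rx": 0,"ry": 0,"rz": 0},
    {"tx": 45,"ty": -15,"tz": 0,"rx": 0,"ry": 0,"rz": 0},
    {"tx": 45,"ty": -15,"tz": 0,"rx": 0,"ry": 0,"rz": 0},
    {"tx": 16,"ty": -44,"tz": 0,"rx": 0,"ry": 0,"rz": 0},
    {"tx": 16,"ty": -44,"tz": 0,"rx": 0,"ry": 0,"rz": 0},
    {"tx": 16,"ty": -44,"tz": 0,"rx": 0,"ry": 0,"rz": 0},
    {"tx": 16,"ty": -44,"tz": 0,"rx": 0,"ry": 0,"rz": 0},
    {"tx": 16,"ty": -44,"tz": 0,"rx": 0,"ry": 0,"rz": 0.04},
    {"tx": 16,"ty": -44,"tz": 0,"rx": 0,"ry": 0,"rz": 0.04},
    {"tx": 16,"ty": -44,"tz": 0,"rx": 0,"ry": 0,"rz": 0.04},
    {"tx": 16,"ty": -44,"tz": 0,"rx": 0,"ry": 0,"rz": 0},
    {"tx": 16,"ty": -44,"tz": 0,"rx": 0,"ry": 0,"rz": 0}
  ],
  "gripper": 0.35
}}

```text
time: 1.3
tool_pos: [401.2, 67.8, 226.7]
tcp_rot: [3.141, 0.0, 3.027]
contact_force: [1.2, -0.2, 0.0]
grip_width: 59.7
finger_force: 0.0
```

{"api": "carry_out", "payload": {
  "plan": [
    {"tx": 15,"ty": -42,"tz": 0,"rx": 0,"ry": 0,"rz": 0},
    {"tx": 15,"ty": -42,"tz": 0,"rx": 0,"ry": 0,"rz": 0},
    {"tx": 0,"ty": 0,"tz": -45,"rx": 0,"ry": 0,"rz": 0},
    {"tx": 0,"ty": 0,"tz": -45,"rx": 0,"ry": 0,"rz": 0},
    {"tx": 0,"ty": 0,"tz": -45,"rx": 0,"ry": 0,"rz": 0},
    {"tx": 0,"ty": 0,"tz": -35,"rx": 0,"ry": 0,"rz": 0},
    {"tx": 0,"ty": 0,"tz": -25,"rx": 0,"ry": 0,"rz": 0},
    {"tx": 0,"ty": 0,"tz": -15,"rx": 0,"ry": 0,"rz": 0},
    {"tx": 0,"ty": 0,"tz": 0,"rx": 0,"ry": 0,"rz": 0}
  ]
}}

```text
time: 2.2
tool_pos: [429.5, -14.1, 14.9]
tcp_rot: [3.141, -0.005, 3.027]
contact_force: [-0.4, 0.2, 0.1]
grip_width: 59.7
finger_force: 0.0
```

```bash
python3 s.py
```

```text
2.2 [429.476 -14.08   14.869] [ 3.141 -0.005  3.027] F [-0.412  0.196  0.134] w 59.72880155511023 q [-0.212  0.495  2.023  0.     0.628 -1.668] jig [-216.371 -110.227] Fjig [-0.432  0.147]
```

{"api": "carry_out", "payload": {
  "plan": [
    {"tx": 8,"ty": -0.9,"tz": 0,"rx": 0,"ry": 0,"rz": 0},
    {"tx": 8,"ty": -0.9,"tz": 0,"rx": 0,"ry": 0,"rz": 0},
    {"tx": 8,"ty": -0.9,"tz": 0,"rx": 0,"ry": 0,"rz": 0},
    {"tx": 8,"ty": -0.9,"tz": 0,"rx": 0,"ry": 0,"rz": 0},
    {"tx": 8,"ty": -0.9,"tz": 0,"rx": 0,"ry": 0,"rz": 0},
    {"tx": 8,"ty": -0.9,"tz": 0,"rx": 0,"ry": 0,"rz": 0},
    {"tx": 8,"ty": -0.9,"tz": 0,"rx": 0,"ry": 0,"rz": 0},
    {"tx": 8,"ty": -0.9,"tz": 0,"rx": 0,"ry": 0,"rz": 0},
    {"tx": 8,"ty": -0.9,"tz": 0,"rx": 0,"ry": 0,"rz": 0},
    {"tx": 8,"ty": -0.9,"tz": 0,"rx": 0,"ry": 0,"rz": 0},
    {"tx": 8,"ty": -0.9,"tz": 0,"rx": 0,"ry": 0,"rz": 0},
    {"tx": 8,"ty": -0.9,"tz": 0,"rx": 0,"ry": 0,"rz": 0}
  ]
}}

```text
time: 3.4
tool_pos: [526.3, -24.8, 17.1]
tcp_rot: [3.141, -0.003, 3.027]
contact_force: [-7.7, 0.7, 5.0]
grip_width: 59.6
finger_force: 3.7
```

```bash
python3 s.py
```

```text
3.4 [526.285 -24.804  17.116] [ 3.141 -0.003  3.027] F [-7.667  0.736  4.966] w 59.5812728815089 q [-0.193  0.608  1.756  0.     0.78  -1.649] jig [-118.971 -109.732] Fjig [-7.701 -0.151]
```

{"api": "carry_out", "payload": {
  "plan": [
    {"tx": -10,"ty": 1.2,"tz": 0,"rx": 0,"ry": 0,"rz": 0},
    {"tx": 0,"ty": 0,"tz": 45,"rx": 0,"ry": 0,"rz": 0},
    {"tx": 0,"ty": 0,"tz": 45,"rx": 0,"ry": 0,"rz": -0.1428},
    {"tx": 0,"ty": 0,"tz": 45,"rx": 0,"ry": 0,"rz": -0.1428},
    {"tx": 7,"ty": -11,"tz": 0,"rx": 0,"ry": 0,"rz": -0.1428},
    {"tx": 7,"ty": -11,"tz": 0,"rx": 0,"ry": 0,"rz": -0.1428},
    {"tx": 7,"ty": -11,"tz": 0,"rx": 0,"ry": 0,"rz": -0.1428},
    {"tx": 7,"ty": -11,"tz": 0,"rx": 0,"ry": 0,"rz": -0.1428},
    {"tx": 7,"ty": -11,"tz": 0,"rx": 0,"ry": 0,"rz": -0.1428},
    {"tx": 7,"ty": -11,"tz": 0,"rx": 0,"ry": 0,"rz": -0.1428},
    {"tx": 7,"ty": -11,"tz": 0,"rx": 0,"ry": 0,"rz": -0.1428},
    {"tx": 6,"ty": -14,"tz": 0,"rx": 0,"ry": 0,"rz": -0.1428}
  ],
  "gripper": 0.57
}}

```text
time: 4.6
tool_pos: [572.5, -115.1, 152.1]
tcp_rot: [3.14, 0.0, 1.593]
contact_force: [0.9, 0.1, -0.1]
grip_width: 39.8
finger_force: 0.0
```

```bash
cat >> s.py <<'E'
import pickle,sys
if len(sys.argv)>1:
    cm=bot.camera_model("wrist"); snap("wrist",sys.argv[1]+"_w.png"); pickle.dump(cm,open(sys.argv[1]+".pkl","wb"))
    t=snap("top",sys.argv[1]+"_t.png"); w=cv2.imread("pics/"+sys.argv[1]+"_w.png")
    b=cv2.resize(t[130:250,250:442,::-1],(480,300)); w=cv2.resize(w,(480,300))
    cv2.imwrite("pics/"+sys.argv[1]+".png",np.vstack([w,b]))
E
python3 s.py a
```

```text
4.6 [ 572.483 -115.144  152.087] [3.14  0.    1.593] F [ 0.853  0.083 -0.11 ] w 39.75128492357044 q [-0.33   0.514  1.466  0.     1.16  -0.353] jig [ -62.678 -194.153] Fjig [0.838 0.181]
```

View pics/a.png

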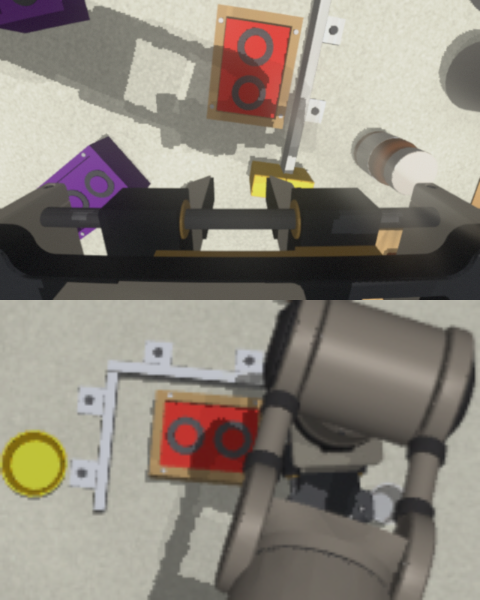

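Wrist view: the box's top corners are at (218,5), (303,18), (285,129) and (208,117), and the yellow stop is at (280,180). In the top view the box looks nearly parallel to the fences, with gaps left to both.

```bash
python3 - <<'E'
from h import *
import pickle
np.set_printoptions(precision=3,suppress=True)
th=-0.1154; R=np.array([[np.cos(th),-np.sin(th)],[np.sin(th),np.cos(th)]])
cm=pickle.load(open("a.pkl","rb"))
B=px2w("wrist",np.array([(218,5),(303,18),(285,129),(208,117)])/0.75,45,cm)
print(((B[:,:2]-[657.1,70.5])@R), ((B.mean(0)[:2]-[657.1,70.5])@R),[np.linalg.norm(B[i]-B[i-1]) for i in range(4)])
p=np.array([(154,390),(149,475)])-[0,300]
T=px2w("top",p/2.5+[250,130]-.3,45);print((T[:,:2]-[657.1,70.5])@R)
E
```

```text
[[-106.107  -44.554]
 [ -16.726  -44.204]
 [ -13.061 -163.432]
 [-104.629 -161.692]] [ -60.131 -103.471] [np.float64(117.14733727008908), np.float64(89.38188320546742), np.float64(119.28403369086917), np.float64(91.58481218242473)]
[[ -18.712  -40.718]
 [-108.825  -43.639]]
```

{"api": "carry_out", "payload": {
  "plan": [
    {"tx": 0,"ty": 0,"tz": 0,"rx": 0,"ry": 0,"rz": -0.069},
    {"tx": 0,"ty": 0,"tz": -40,"rx": 0,"ry": 0,"rz": -0.069},
    {"tx": 0,"ty": 0,"tz": -40,"rx": 0,"ry": 0,"rz": 0},
    {"tx": 0,"ty": 0,"tz": -35,"rx": 0,"ry": 0,"rz": 0},
    {"tx": 0,"ty": 0,"tz": -22,"rx": 0,"ry": 0,"rz": 0},
    {"tx": 0.8,"ty": 7,"tz": 0,"rx": 0,"ry": 0,"rz": 0},
    {"tx": 0.8,"ty": 7,"tz": 0,"rx": 0,"ry": 0,"rz": 0},
    {"tx": 0.8,"ty": 7,"tz": 0,"rx": 0,"ry": 0,"rz": 0},
    {"tx": 0.8,"ty": 7,"tz": 0,"rx": 0,"ry": 0,"rz": 0},
    {"tx": 0.8,"ty": 7,"tz": 0,"rx": 0,"ry": 0,"rz": 0}
  ]
}}

```text
time: 5.7
tool_pos: [577.3, -80.3, 16.6]
tcp_rot: [3.138, 0.002, 1.462]
contact_force: [-0.9, -6.5, 4.8]
grip_width: 39.1
finger_force: 3.1
```

```bash
python3 s.py
```

```text
5.7 [577.303 -80.345  16.557] [3.138 0.002 1.462] F [-0.925 -6.479  4.775] w 39.125393202650535 q [-0.269  0.68   1.598 -0.002  0.86  -0.159] jig [ -61.897 -159.03 ] Fjig [-0.173 -6.542]
```

{"api": "carry_out", "payload": {
  "plan": [
    {"tx": 0.7,"ty": 6,"tz": 0,"rx": 0,"ry": 0,"rz": 0},
    {"tx": 0.7,"ty": 6,"tz": 0,"rx": 0,"ry": 0,"rz": 0},
    {"tx": 0.7,"ty": 6,"tz": 0,"rx": 0,"ry": 0,"rz": 0},
    {"tx": 0.5,"ty": 4,"tz": 0,"rx": 0,"ry": 0,"rz": 0},
    {"tx": 0.2,"ty": 2,"tz": 0,"rx": 0,"ry": 0,"rz": 0},
    {"tx": 0,"ty": 0,"tz": 0,"rx": 0,"ry": 0,"rz": 0}
  ]
}}

```text
time: 6.3
tool_pos: [580.1, -56.2, 16.5]
tcp_rot: [3.138, 0.001, 1.462]
contact_force: [0.5, -4.1, 3.4]
grip_width: 39.9
finger_force: 1.9
```

```bash
python3 s.py
```

```text
6.3 [580.127 -56.157  16.497] [3.138 0.001 1.462] F [ 0.453 -4.083  3.376] w 39.92972201143417 q [-0.228  0.68   1.598 -0.001  0.86  -0.118] jig [ -61.878 -134.678] Fjig [ 0.92  -4.004]
```

{"api": "carry_out", "payload": {
  "plan": [
    {"tx": 0.2,"ty": 2,"tz": 0,"rx": 0,"ry": 0,"rz": 0},
    {"tx": 0.2,"ty": 1.5,"tz": 0,"rx": 0,"ry": 0,"rz": 0},
    {"tx": 0,"ty": 0,"tz": 0,"rx": 0,"ry": 0,"rz": 0}
  ]
}}

```text
time: 6.6
tool_pos: [580.4, -53.6, 16.4]
tcp_rot: [3.138, 0.002, 1.461]
contact_force: [-1.1, -6.9, 5.2]
grip_width: 39.1
finger_force: 4.0
```

{"api": "carry_out", "payload": {
  "plan": [
    {"tx": 0.2,"ty": 1.5,"tz": 0,"rx": 0,"ry": 0,"rz": 0},
    {"tx": 0,"ty": 0,"tz": 0,"rx": 0,"ry": 0,"rz": 0}
  ]
}}

```text
time: 6.8
tool_pos: [580.4, -53.6, 16.5]
tcp_rot: [3.138, 0.004, 1.461]
contact_force: [-3.5, -13.8, 5.4]
grip_width: 39.0
finger_force: 7.3
```

{"api": "carry_out", "payload": {
  "plan": [
    {"tx": 0.2,"ty": 1.5,"tz": 0,"rx": 0,"ry": 0,"rz": 0},
    {"tx": 0,"ty": 0,"tz": 0,"rx": 0,"ry": 0,"rz": 0}
  ]
}}

```text
time: 7.0
tool_pos: [580.3, -53.5, 16.5]
tcp_rot: [3.139, 0.006, 1.461]
contact_force: [-5.0, -20.8, 6.0]
grip_width: 39.4
finger_force: 10.5
```

{"api": "carry_out", "payload": {
  "plan": [
    {"tx": -1.5,"ty": -14,"tz": 0,"rx": 0,"ry": 0,"rz": 0},
    {"tx": 0,"ty": 0,"tz": 45,"rx": 0,"ry": 0,"rz": 0.13},
    {"tx": 0,"ty": 0,"tz": 45,"rx": 0,"ry": 0,"rz": 0.13},
    {"tx": -7,"ty": 11,"tz": 0,"rx": 0,"ry": 0,"rz": 0.13},
    {"tx": -7,"ty": 11,"tz": 0,"rx": 0,"ry": 0,"rz": 0.13},
    {"tx": -7,"ty": 11,"tz": 0,"rx": 0,"ry": 0,"rz": 0.13},
    {"tx": -7,"ty": 11,"tz": 0,"rx": 0,"ry": 0,"rz": 0.13},
    {"tx": -7,"ty": 11,"tz": 0,"rx": 0,"ry": 0,"rz": 0.13},
    {"tx": -7,"ty": 11,"tz": 0,"rx": 0,"ry": 0,"rz": 0.13},
    {"tx": -7,"ty": 11,"tz": 0,"rx": 0,"ry": 0,"rz": 0.13},
    {"tx": -7,"ty": 11,"tz": 0,"rx": 0,"ry": 0,"rz": 0.13},
    {"tx": -7,"ty": 5,"tz": 0,"rx": 0,"ry": 0,"rz": 0.13}
  ]
}}

```text
time: 8.2
tool_pos: [514.8, 30.9, 105.1]
tcp_rot: [3.14, 0.0, 2.897]
contact_force: [-0.8, -0.2, 0.5]
grip_width: 39.8
finger_force: 0.0
```

{"api": "carry_out", "payload": {
  "plan": [
    {"tx": 0,"ty": 0,"tz": 0,"rx": 0,"ry": 0,"rz": 0.13},
    {"tx": 0,"ty": 0,"tz": 0,"rx": 0,"ry": 0,"rz": 0}
  ]
}}

```text
time: 8.4
tool_pos: [515.1, 30.2, 105.2]
tcp_rot: [3.141, 0.0, 3.023]
contact_force: [0.6, -0.2, -0.3]
grip_width: 39.2
finger_force: 0.0
```

```bash
python3 s.py
```

```text
8.4 [515.083  30.219 105.156] [3.141 0.    3.023] F [ 0.592 -0.242 -0.306] w 39.173143338450515 q [-0.091  0.458  1.716  0.001  0.967 -1.543] jig [-136.434  -56.365] Fjig [ 0.616 -0.172]
```

{"api": "carry_out", "payload": {
  "plan": [
    {"tx": 0,"ty": -4,"tz": -40,"rx": 0,"ry": 0,"rz": 0},
    {"tx": 0,"ty": 0,"tz": -35,"rx": 0,"ry": 0,"rz": 0},
    {"tx": 0,"ty": 0,"tz": -15,"rx": 0,"ry": 0,"rz": 0},
    {"tx": 6,"ty": -0.7,"tz": 0,"rx": 0,"ry": 0,"rz": 0},
    {"tx": 6,"ty": -0.7,"tz": 0,"rx": 0,"ry": 0,"rz": 0},
    {"tx": 5,"ty": -0.6,"tz": 0,"rx": 0,"ry": 0,"rz": 0},
    {"tx": 5,"ty": -0.6,"tz": 0,"rx": 0,"ry": 0,"rz": 0},
    {"tx": 4,"ty": -0.5,"tz": 0,"rx": 0,"ry": 0,"rz": 0},
    {"tx": 2,"ty": -0.2,"tz": 0,"rx": 0,"ry": 0,"rz": 0},
    {"tx": 0,"ty": 0,"tz": 0,"rx": 0,"ry": 0,"rz": 0}
  ]
}}

```text
time: 9.4
tool_pos: [542.5, 22.4, 15.7]
tcp_rot: [3.141, -0.002, 3.02]
contact_force: [-6.5, 1.1, 4.7]
grip_width: 39.5
finger_force: 2.8
```

{"api": "carry_out", "payload": {
  "plan": [
    {"tx": 2,"ty": -0.2,"tz": 0,"rx": 0,"ry": 0,"rz": 0},
    {"tx": 0,"ty": 0,"tz": 0,"rx": 0,"ry": 0,"rz": 0}
  ]
}}

```text
time: 9.6
tool_pos: [544.4, 22.2, 15.7]
tcp_rot: [3.141, -0.002, 3.02]
contact_force: [-5.8, 1.5, 3.5]
grip_width: 39.8
finger_force: 2.9
```

{"api": "carry_out", "payload": {
  "plan": [
    {"tx": 2,"ty": -0.2,"tz": 0,"rx": 0,"ry": 0,"rz": 0},
    {"tx": 0,"ty": 0,"tz": 0,"rx": 0,"ry": 0,"rz": 0}
  ]
}}

```text
time: 9.8
tool_pos: [546.5, 22.0, 15.7]
tcp_rot: [3.141, -0.002, 3.02]
contact_force: [-5.0, 0.0, 2.0]
grip_width: 39.3
finger_force: 2.7
```

```bash
python3 s.py
```

```text
9.8 [546.475  22.022  15.662] [ 3.141 -0.002  3.02 ] F [-4.982  0.04   2.027] w 39.30579888385455 q [-0.1    0.636  1.7    0.     0.807 -1.55 ] jig [-104.307  -60.893] Fjig [-4.953 -0.534]
```

{"api": "carry_out", "payload": {
  "plan": [
    {"tx": 2,"ty": -0.2,"tz": 0,"rx": 0,"ry": 0,"rz": 0},
    {"tx": 0,"ty": 0,"tz": 0,"rx": 0,"ry": 0,"rz": 0}
  ]
}}

```text
time: 10.0
tool_pos: [548.5, 21.8, 15.7]
tcp_rot: [3.141, -0.002, 3.02]
contact_force: [-5.8, 1.9, 2.8]
grip_width: 39.4
finger_force: 2.7
```

{"api": "carry_out", "payload": {
  "plan": [
    {"tx": 1.5,"ty": -0.2,"tz": 0,"rx": 0,"ry": 0,"rz": 0},
    {"tx": 0,"ty": 0,"tz": 0,"rx": 0,"ry": 0,"rz": 0}
  ]
}}

```text
time: 10.2
tool_pos: [549.8, 21.7, 15.6]
tcp_rot: [3.141, -0.002, 3.02]
contact_force: [-6.2, 0.5, 4.1]
grip_width: 39.6
finger_force: 3.1
```

{"api": "carry_out", "payload": {
  "plan": [
    {"tx": 1.5,"ty": -0.2,"tz": 0,"rx": 0,"ry": 0,"rz": 0},
    {"tx": 0,"ty": 0,"tz": 0,"rx": 0,"ry": 0,"rz": 0}
  ]
}}

```text
time: 10.4
tool_pos: [551.2, 21.5, 15.7]
tcp_rot: [3.141, -0.002, 3.02]
contact_force: [-6.9, 0.5, 3.8]
grip_width: 39.6
finger_force: 3.3
```

```bash
python3 s.py
```

```text
10.4 [551.156  21.464  15.654] [ 3.141 -0.002  3.02 ] F [-6.91   0.492  3.765] w 39.57718205953706 q [-0.1    0.642  1.686  0.     0.816 -1.55 ] jig [-99.593 -60.909] Fjig [-6.921 -0.307]
```

{"api": "carry_out", "payload": {
  "plan": [
    {"tx": 1.5,"ty": -0.2,"tz": 0,"rx": 0,"ry": 0,"rz": 0},
    {"tx": 0,"ty": 0,"tz": 0,"rx": 0,"ry": 0,"rz": 0}
  ]
}}

```text
time: 10.6
tool_pos: [551.1, 21.5, 15.7]
tcp_rot: [-3.142, -0.006, 3.021]
contact_force: [-12.0, 0.3, 8.0]
grip_width: 39.5
finger_force: 6.0
```

{"api": "carry_out", "payload": {
  "plan": [
    {"tx": 1.5,"ty": -0.2,"tz": 0,"rx": 0,"ry": 0,"rz": 0},
    {"tx": 0,"ty": 0,"tz": 0,"rx": 0,"ry": 0,"rz": 0}
  ]
}}

```text
time: 10.8
tool_pos: [551.1, 21.5, 15.7]
tcp_rot: [-3.142, -0.009, 3.021]
contact_force: [-17.6, 1.8, 13.1]
grip_width: 39.5
finger_force: 8.6
```

{"api": "carry_out", "payload": {
  "plan": [
    {"tx": 1.5,"ty": -0.2,"tz": 0,"rx": 0,"ry": 0,"rz": 0},
    {"tx": 0,"ty": 0,"tz": 0,"rx": 0,"ry": 0,"rz": 0}
  ]
}}

```text
time: 11.0
tool_pos: [551.0, 21.5, 15.7]
tcp_rot: [-3.141, -0.012, 3.021]
contact_force: [-22.0, 1.7, 18.6]
grip_width: 39.7
finger_force: 11.2
```

{"api": "carry_out", "payload": {
  "plan": [
    {"tx": -14,"ty": 1.6,"tz": 0,"rx": 0,"ry": 0,"rz": 0},
    {"tx": 0,"ty": 0,"tz": 45,"rx": 0,"ry": 0,"rz": 0},
    {"tx": 0,"ty": 0,"tz": 45,"rx": 0,"ry": 0,"rz": 0},
    {"tx": 9,"ty": -33,"tz": 0,"rx": 0,"ry": 0,"rz": 0},
    {"tx": 9,"ty": -33,"tz": 0,"rx": 0,"ry": 0,"rz": 0},
    {"tx": 9,"ty": -33,"tz": 0,"rx": 0,"ry": 0,"rz": 0},
    {"tx": 9,"ty": -33,"tz": 0,"rx": 0,"ry": 0,"rz": 0},
    {"tx": 9,"ty": -33,"tz": 0,"rx": 0,"ry": 0,"rz": 0},
    {"tx": 9,"ty": -33,"tz": 0,"rx": 0,"ry": 0,"rz": 0},
    {"tx": 9,"ty": -33,"tz": 0,"rx": 0,"ry": 0,"rz": 0},
    {"tx": 0,"ty": 0,"tz": 0,"rx": 0,"ry": 0,"rz": 0}
  ]
}}

```text
time: 12.1
tool_pos: [607.1, -213.5, 105.9]
tcp_rot: [-3.139, 0.004, 3.016]
contact_force: [0.7, -0.2, -0.4]
grip_width: 39.3
finger_force: 0.0
```

{"api": "carry_out", "payload": {
  "plan": [
    {"tx": 0,"ty": 0,"tz": 0,"rx": 0,"ry": 0,"rz": 0}
  ],
  "gripper": 1
}}

```text
time: 12.2
tool_pos: [606.0, -209.5, 105.4]
tcp_rot: [3.142, 0.001, 3.019]
contact_force: [-0.4, 0.8, -0.7]
grip_width: 35.1
finger_force: 0.0
```

```bash
python3 s.py b
```

```text
12.2 [ 605.962 -209.451  105.394] [3.142 0.001 3.019] F [-0.403  0.795 -0.683] w 35.06432275284266 q [-0.452  0.659  1.339  0.     1.143 -1.901] jig [ -18.564 -283.977] Fjig [-0.492  0.743]
```

View pics/b.png

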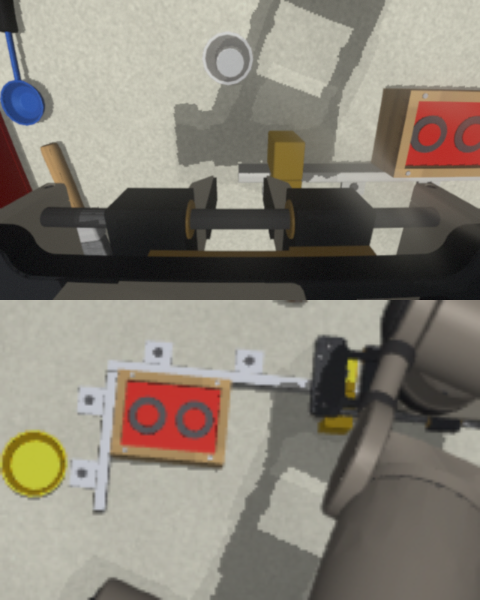

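The top view shows the box in the corner, parallel to both fences, with corners in the composite near (118,370), (231,380), (223,467) and (111,457). The stop is still to the right of it. I'll close the fingers and descend outside the stop.

{"api": "carry_out", "payload": {
  "plan": [
    {"tx": -4,"ty": 0,"tz": 0,"rx": 0,"ry": 0,"rz": 0},
    {"tx": 0,"ty": 0,"tz": 0,"rx": 0,"ry": 0,"rz": 0},
    {"tx": 0,"ty": 0,"tz": 0,"rx": 0,"ry": 0,"rz": 0},
    {"tx": 0,"ty": 0,"tz": 0,"rx": 0,"ry": 0,"rz": 0},
    {"tx": 0,"ty": 0,"tz": -40,"rx": 0,"ry": 0,"rz": 0},
    {"tx": 0,"ty": 0,"tz": -30,"rx": 0,"ry": 0,"rz": 0},
    {"tx": 0,"ty": 0,"tz": -15,"rx": 0,"ry": 0,"rz": 0},
    {"tx": 0,"ty": 0,"tz": 0,"rx": 0,"ry": 0,"rz": 0}
  ],
  "gripper": 1
}}

```text
time: 13.1
tool_pos: [600.5, -208.1, 17.5]
tcp_rot: [3.14, -0.004, 3.021]
contact_force: [0.1, -0.1, -0.1]
grip_width: 0.3
finger_force: 0.0
```

```bash
python3 s.py; python3 - <<'E'
from h import *
th=-0.1154; R=np.array([[np.cos(th),-np.sin(th)],[np.sin(th),np.cos(th)]])
p=np.array([(118,370),(231,380),(223,467),(111,457)])-[0,300]
T=px2w("top",p/2.5+[250,130]-.3,45);q=(T[:,:2]-[657.1,70.5])@R;print(q,q.mean(0))
E
```

```text
13.1 [ 600.469 -208.131   17.542] [ 3.14  -0.004  3.021] F [ 0.119 -0.058 -0.145] w 0.322824246210467 q [-0.454  0.757  1.423  0.     0.966 -1.904] jig [ -24.171 -283.298] Fjig [ 0.125 -0.044]
[[  -0.88028314   -0.94347079]
 [  -0.75832221 -120.67970525]
 [ -93.472314   -120.10484401]
 [ -93.52661012   -2.24878339]] [-47.15938237 -60.99420086]
```

{"api": "carry_out", "payload": {
  "plan": [
    {"tx": 0.9,"ty": 8,"tz": 0,"rx": 0,"ry": 0,"rz": 0},
    {"tx": 0.9,"ty": 8,"tz": 0,"rx": 0,"ry": 0,"rz": 0},
    {"tx": 0.9,"ty": 8,"tz": 0,"rx": 0,"ry": 0,"rz": 0},
    {"tx": 0.9,"ty": 8,"tz": 0,"rx": 0,"ry": 0,"rz": 0},
    {"tx": 0.9,"ty": 8,"tz": 0,"rx": 0,"ry": 0,"rz": 0},
    {"tx": 0.9,"ty": 8,"tz": 0,"rx": 0,"ry": 0,"rz": 0},
    {"tx": 0.9,"ty": 8,"tz": 0,"rx": 0,"ry": 0,"rz": 0},
    {"tx": 0.9,"ty": 8,"tz": 0,"rx": 0,"ry": 0,"rz": 0},
    {"tx": 0.9,"ty": 8,"tz": 0,"rx": 0,"ry": 0,"rz": 0},
    {"tx": 0.9,"ty": 8,"tz": 0,"rx": 0,"ry": 0,"rz": 0},
    {"tx": 0.9,"ty": 8,"tz": 0,"rx": 0,"ry": 0,"rz": 0},
    {"tx": 0.9,"ty": 8,"tz": 0,"rx": 0,"ry": 0,"rz": 0}
  ]
}}

```text
time: 14.3
tool_pos: [612.6, -112.1, 19.6]
tcp_rot: [3.142, 0.0, 3.021]
contact_force: [1.8, -3.2, 0.9]
grip_width: 0.6
finger_force: 1.3
```

{"api": "carry_out", "payload": {
  "plan": [
    {"tx": 0.4,"ty": 4,"tz": 0,"rx": 0,"ry": 0,"rz": 0},
    {"tx": 0.2,"ty": 2,"tz": 0,"rx": 0,"ry": 0,"rz": 0},
    {"tx": 0,"ty": 0,"tz": 0,"rx": 0,"ry": 0,"rz": 0}
  ]
}}

```text
time: 14.6
tool_pos: [612.6, -106.1, 19.4]
tcp_rot: [3.141, -0.002, 3.021]
contact_force: [-0.1, -0.2, 0.3]
grip_width: 0.3
finger_force: 0.0
```

```bash
python3 s.py
```

```text
14.6 [ 612.587 -106.095   19.392] [ 3.141 -0.002  3.021] F [-0.133 -0.243  0.347] w 0.27965688524097826 q [-0.295  0.733  1.47   0.001  0.941 -1.746] jig [ -23.883 -180.546] Fjig [-0.104 -0.256]
```

{"api": "carry_out", "payload": {
  "plan": [
    {"tx": 0.3,"ty": 3,"tz": 0,"rx": 0,"ry": 0,"rz": 0},
    {"tx": 0.3,"ty": 2,"tz": 0,"rx": 0,"ry": 0,"rz": 0},
    {"tx": 0,"ty": 0,"tz": 0,"rx": 0,"ry": 0,"rz": 0}
  ]
}}

```text
time: 14.9
tool_pos: [613.2, -101.5, 19.4]
tcp_rot: [3.141, -0.001, 3.021]
contact_force: [0.4, -0.3, 1.1]
grip_width: 0.4
finger_force: 0.3
```

{"api": "carry_out", "payload": {
  "plan": [
    {"tx": 0.2,"ty": 2,"tz": 0,"rx": 0,"ry": 0,"rz": 0},
    {"tx": 0,"ty": 0,"tz": 0,"rx": 0,"ry": 0,"rz": 0}
  ]
}}

```text
time: 15.1
tool_pos: [613.6, -99.6, 19.5]
tcp_rot: [3.141, -0.001, 3.021]
contact_force: [-0.7, -0.5, 0.0]
grip_width: 0.2
finger_force: 0.5
```

{"api": "carry_out", "payload": {
  "plan": [
    {"tx": 0.2,"ty": 2,"tz": 0,"rx": 0,"ry": 0,"rz": 0},
    {"tx": 0,"ty": 0,"tz": 0,"rx": 0,"ry": 0,"rz": 0}
  ]
}}

```text
time: 15.3
tool_pos: [614.0, -97.5, 19.7]
tcp_rot: [3.141, -0.0, 3.021]
contact_force: [-0.2, -0.8, -0.9]
grip_width: 0.3
finger_force: 0.5
```

```bash
python3 s.py
```

```text
15.3 [614.048 -97.535  19.661] [ 3.141 -0.     3.021] F [-0.192 -0.827 -0.933] w 0.2707174133224216 q [-0.281  0.732  1.471  0.     0.939 -1.731] jig [ -23.418 -171.874] Fjig [-0.095 -0.844]
```

{"api": "carry_out", "payload": {
  "plan": [
    {"tx": 0.2,"ty": 1.5,"tz": 0,"rx": 0,"ry": 0,"rz": 0},
    {"tx": 0,"ty": 0,"tz": 0,"rx": 0,"ry": 0,"rz": 0}
  ]
}}

```text
time: 15.5
tool_pos: [614.3, -96.1, 19.7]
tcp_rot: [3.141, -0.0, 3.021]
contact_force: [-0.3, -1.4, -0.5]
grip_width: 0.5
finger_force: 0.5
```

{"api": "carry_out", "payload": {
  "plan": [
    {"tx": 0.2,"ty": 1.5,"tz": 0,"rx": 0,"ry": 0,"rz": 0},
    {"tx": 0,"ty": 0,"tz": 0,"rx": 0,"ry": 0,"rz": 0}
  ]
}}

```text
time: 15.7
tool_pos: [614.5, -95.2, 19.8]
tcp_rot: [-3.141, -0.0, 3.021]
contact_force: [-1.6, -4.7, -1.6]
grip_width: 0.1
finger_force: 2.0
```

{"api": "carry_out", "payload": {
  "plan": [
    {"tx": 0.2,"ty": 1.5,"tz": 0,"rx": 0,"ry": 0,"rz": 0},
    {"tx": 0,"ty": 0,"tz": 0,"rx": 0,"ry": 0,"rz": 0}
  ]
}}

```text
time: 15.9
tool_pos: [614.5, -94.9, 19.8]
tcp_rot: [-3.139, -0.0, 3.021]
contact_force: [-3.1, -9.3, 0.1]
grip_width: 0.4
finger_force: 4.7
```

{"api": "carry_out", "payload": {
  "plan": [
    {"tx": 0.2,"ty": 1.5,"tz": 0,"rx": 0,"ry": 0,"rz": 0},
    {"tx": 0,"ty": 0,"tz": 0,"rx": 0,"ry": 0,"rz": 0}
  ]
}}

```text
time: 16.1
tool_pos: [614.5, -94.9, 19.8]
tcp_rot: [-3.138, -0.0, 3.021]
contact_force: [-4.1, -14.7, -1.0]
grip_width: -0.1
finger_force: 7.6
```

{"api": "carry_out", "payload": {
  "plan": [
    {"tx": -0.9,"ty": -8,"tz": 0,"rx": 0,"ry": 0,"rz": 0},
    {"tx": -1.5,"ty": -14,"tz": 0,"rx": 0,"ry": 0,"rz": 0},
    {"tx": 0,"ty": 0,"tz": 45,"rx": 0,"ry": 0,"rz": 0},
    {"tx": 0,"ty": 0,"tz": 45,"rx": 0,"ry": 0,"rz": 0},
    {"tx": 0,"ty": 0,"tz": 45,"rx": 0,"ry": 0,"rz": 0},
    {"tx": -30,"ty": -30,"tz": 20,"rx": 0,"ry": 0,"rz": 0},
    {"tx": -30,"ty": -30,"tz": 0,"rx": 0,"ry": 0,"rz": 0},
    {"tx": -30,"ty": -30,"tz": 0,"rx": 0,"ry": 0,"rz": 0},
    {"tx": -30,"ty": -30,"tz": 0,"rx": 0,"ry": 0,"rz": 0},
    {"tx": 0,"ty": 0,"tz": 0,"rx": 0,"ry": 0,"rz": 0}
  ]
}}

```text
time: 17.1
tool_pos: [489.8, -237.1, 175.2]
tcp_rot: [-3.141, -0.0, 3.016]
contact_force: [-0.1, 0.3, 0.0]
grip_width: 0.4
finger_force: 0.0
```

```bash
python3 - <<'E'
from h import *
t=snap("top","end_t.png")[140:240,270:410,::-1]
cv2.imwrite("pics/end.png",cv2.resize(t,(798,570),interpolation=cv2.INTER_CUBIC))
E
```

```text
(no output)
```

View pics/end.png

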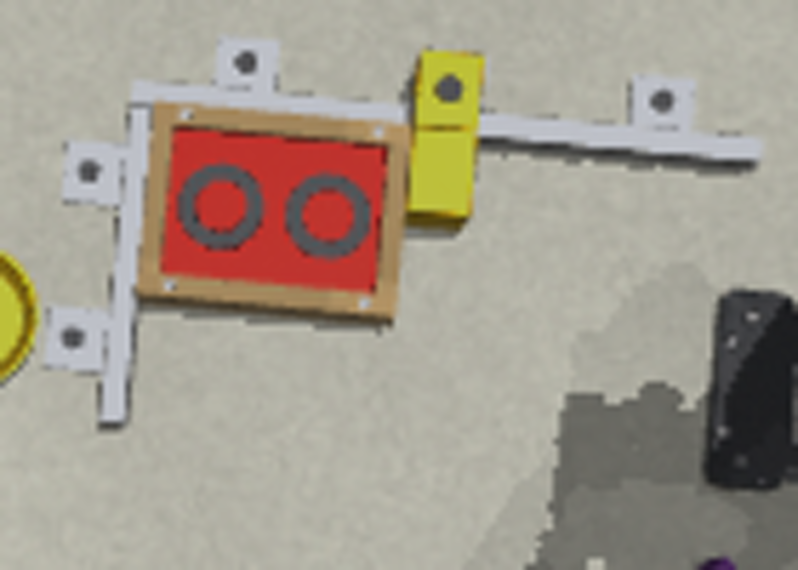

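The end crop shows the box's left edge from (153,103) to (137,293), running along the side fence. Its top edge slope of 0.085 matches the fence's 0.088, and the stop's face touches the free side at x≈411. The arm is clear, so I'm handing the job in.

```bash
python3 -c "
from plant import bot;print(bot.close_job())"
```

```text
the job is handed in; nothing more can be done
None
```

I pushed the red-filled box into the jig corner, slid the yellow stop against its free side and handed the job in at about 17 s; the last picture showed the box flush with both fences, the stop touching it and the arm clear, but no verdict came back.

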